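Set the flip tags of the stock board

TASK

Each of the four blue bins on the stock board has a hinged flip tag in front of it, green on one face and red on the other. Gently push tags over with a fingertip, without grasping anything, so that every full bin (something in both of its pockets) shows a green face upward, and every bin with an empty pocket shows red. Leave the parts in the bins and the things round the board where they are.

Things in the scene. Friction and masses are not known exactly. Their poses are not given: they have to be found in the camera images.
- board: grey flat board, 164 x 450 x 8 mm, fixed on the desk; origin at the centre of its underside; y axis along the row of bins to the left, x away from the robot. Four flip tags stand 110 mm apart along its near side (x = -45 mm); behind each, 83 mm farther along x, stands a blue bin. Which tag and bin stand in which place changes. 54 mm are free between tags that lean to each other
- hinge_a (a point): middle of the hinge line of tag a, 24 mm above the desk, with the board's axes (hinge line along x). The tag is a plate 46 mm wide along x, 4 mm thick, reaching 48 mm out from the hinge; leaning on one of its two black rests (their tops under 45 mm above the desk) its free edge is 28 mm to the side of the hinge, 64 mm above the desk; upright, 72 mm above it
- tag_a (a joint): lean of tag a, rad: +0.6 leaning right (board -y), green face up; 0 upright; -0.6 leaning left (board +y), red face up. The face turned up is the one it shows. 30 g, turns freely: pushed at its free edge, from the side it leans to, past upright with a fingertip about 52 mm above the desk, it falls over by itself
- hinge_b (a point): middle of the hinge line of tag b, 24 mm above the desk, with the board's axes (hinge line along x). The tag is a plate 46 mm wide along x, 4 mm thick, reaching 48 mm out from the hinge; leaning on one of its two black rests (their tops under 45 mm above the desk) its free edge is 28 mm to the side of the hinge, 64 mm above the desk; upright, 72 mm above it
- tag_b (a joint): lean of tag b, rad: +0.6 leaning right (board -y), green face up; 0 upright; -0.6 leaning left (board +y), red face up. The face turned up is the one it shows. 30 g, turns freely: pushed at its free edge, from the side it leans to, past upright with a fingertip about 52 mm above the desk, it falls over by itself
- hinge_c (a point): middle of the hinge line of tag c, 24 mm above the desk, with the board's axes (hinge line along x). The tag is a plate 46 mm wide along x, 4 mm thick, reaching 48 mm out from the hinge; leaning on one of its two black rests (their tops under 45 mm above the desk) its free edge is 28 mm to the side of the hinge, 64 mm above the desk; upright, 72 mm above it
- tag_c (a joint): lean of tag c, rad: +0.6 leaning right (board -y), green face up; 0 upright; -0.6 leaning left (board +y), red face up. The face turned up is the one it shows. 30 g, turns freely: pushed at its free edge, from the side it leans to, past upright with a fingertip about 52 mm above the desk, it falls over by itself
- hinge_d (a point): middle of the hinge line of tag d, 24 mm above the desk, with the board's axes (hinge line along x). The tag is a plate 46 mm wide along x, 4 mm thick, reaching 48 mm out from the hinge; leaning on one of its two black rests (their tops under 45 mm above the desk) its free edge is 28 mm to the side of the hinge, 64 mm above the desk; upright, 72 mm above it
- tag_d (a joint): lean of tag d, rad: +0.6 leaning right (board -y), green face up; 0 upright; -0.6 leaning left (board +y), red face up. The face turned up is the one it shows. 30 g, turns freely: pushed at its free edge, from the side it leans to, past upright with a fingertip about 52 mm above the desk, it falls over by itself
- bin_1: blue open bin, 70 x 96 x 22 mm, fixed on the board, walls 4 mm, with a wall between its left and right pockets; it holds two ball bearings, one in each pocket: full. Origin at the centre of its underside, 8 mm above the desk. Its tag is the nearest one, straight in front of it on the robot's side
- bin_2: blue open bin, 70 x 96 x 22 mm, fixed on the board, walls 4 mm, with a wall between its left and right pockets; it holds two black specimen pucks, one in each pocket: full. Origin at the centre of its underside, 8 mm above the desk. Its tag is the nearest one, straight in front of it on the robot's side
- bin_3: blue open bin, 70 x 96 x 22 mm, fixed on the board, walls 4 mm, with a wall between its left and right pockets; it holds one ball bearing, its other pocket is empty: not full. Origin at the centre of its underside, 8 mm above the desk. Its tag is the nearest one, straight in front of it on the robot's side
- bin_4: blue open bin, 70 x 96 x 22 mm, fixed on the board, walls 4 mm, with a wall between its left and right pockets; it is empty: not full. Origin at the centre of its underside, 8 mm above the desk. Its tag is the nearest one, straight in front of it on the robot's side
- part_1l: ball bearing, 35 mm diameter, 11 mm high, loose in a pocket of bin 1; origin at the centre of its underside; not to be disturbed
- part_1r: ball bearing, 35 mm diameter, 11 mm high, loose in a pocket of bin 1; origin at the centre of its underside; not to be disturbed
- part_2l: black specimen puck, 30 mm diameter, 19 mm high, loose in a pocket of bin 2; origin at the centre of its underside; not to be disturbed
- part_2r: black specimen puck, 30 mm diameter, 18 mm high, loose in a pocket of bin 2; origin at the centre of its underside; not to be disturbed
- part_3: ball bearing, 35 mm diameter, 11 mm high, loose in a pocket of bin 3; origin at the centre of its underside; not to be disturbed
- oil_bottle: white oil bottle with a red nozzle, 41 mm diameter, 113 mm high, stands at the back; origin at the centre of its underside; not to be disturbed
- weight: brass weight with a knob, 38 mm diameter, 70 mm high, stands at the back; origin at the centre of its underside; not to be disturbed
- test_block: round steel test block, 64 mm diameter, 15 mm high, lies at the back right; origin at the centre of its underside; not to be disturbed

How it is judged:
By the outcome, as a careful person would: the job done as asked, in the order asked, and still so for the second after the job is handed in, with the robot touching nothing.
It also fails if it takes over 38 s, if anything falls off the work surface, if the arm or the gripper's body presses on something with over 40 N, if the wrist force passes 120 N, or if a joint passes its speed limit or range.

ROBOT

A 6-joint arm with a two-finger parallel gripper is mounted at the origin on a cart in front of the work surface, level with it; the furniture and walls round the work are solid. World frame = base frame: x ahead of the robot, y to its left, z up, the work surface at z = 0. Lengths are in m, angles in rad, forces in N, time in s.
With the tool pointing down it reaches from about 0.3 to 0.775 m from the base axis. Payload 14.6 kg.
Tool frame: the origin (TCP) lies at the very end of the fingers, on their centre line; the grasp point (between the pads) lies 19 mm behind it; z points along the fingers, y is the line along which they close (so a half turn about z gives the same grasp; the last joint's range is limited). The gripper opens to 94 mm and grips with 3 to 60 N. Pads are 16 mm wide; open, the fingers measure 119 mm over their backs; the gripper's body (75 mm by 177 mm) begins 78 mm behind the grasp point.
Start: joints at [-1.267, 0.3, 1.521, -0, 1.321, -0.067], TCP at [0.199, -0.513, 0.205] pointing down, gripper open.
Joint ranges: [-3.03, 3.03], [-0.79, 2.21], [0.23, 2.52], [-1.04, 4.18], [0, 3.07], [-2.55, 2.55]. Speed limits (rad/s): [2.22, 2.22, 2.57, 3.14, 3.14, 3.14].

INTERFACE

Orientations are given as [roll, pitch, yaw] about the fixed x, y, z axes, in that order (R = Rz(yaw) Ry(pitch) Rx(roll)).
In Python, from station import ctrl gives the robot as it stands.
- The arm moves only by the shell command python3 -m pendant 'ROWS' [OPENING] [FORCE]. ROWS is JSON, a list of rows, each a list of 2 entries, a list of its own where there are three numbers: the shift along the world's x, y, z in cm, then the turn about the world's z in rad. A call has 1 to 20 rows; each row shifts and turns the commanded pose from where the row before left it; what a row does not reach is not made up. A row lasts 1/12 s, in which the tool goes at most 41.7 mm and 7.16 degrees, less where a joint would pass 70% of its speed; a pose out of reach is approached as far as the arm can. A call is refused whole if a number of a shift passes 4.17 or a number of a turn 0.125, either way. A call with a gripper value outside its range is refused whole. OPENING is the opening, from 0 (shut) to 1 (fully open), set as the call begins (- or left out, the last holds). The fingers move at their own pace and stop on an object; FORCE is the grip in N (left out, the last holds). Time passes only in rows, so rows that do not move let the fingers close. It gives the time, the measured TCP pose, the force, the opening and the grip force at its end, in the units of the state.
- ctrl.get_obs(): the state, without advancing time (a new reading comes with each control period).
- ctrl.camera(name): name is "scene" or "top" or "wrist"; returns a dict with "color" (480x640x3 uint8, red, green, blue), "intrinsics" (3x3 intrinsics, pixels), "k1" (the pictures are not rectified: a ray, as slopes to the right and down, at radius r is drawn at 1 + k1 r^2 times it, then the intrinsics apply), "camera_from_world" (4x4, takes a point from world to camera coordinates). Camera axes: x right, y down, z forward; pixel columns grow to the right and rows downward; lengths in m; the calibration is good to about 2 mm. A picture is of the moment at which its call begins. There is no depth.
- ctrl.hand_in(): hands the job in; it is judged then, once.
The state is a dict: "time_s": time; "qpos": joint angles; "joint_vel": joint speeds; "tau": joint torques, N m; "ee_pos": TCP position; "eef_rot": TCP orientation; "force": force on the tool from outside, world axes, zero at the start; "moment": the same for the moment, N m; "grip_width": finger opening in m; "grip_force": force on a finger pad.
Only numpy, scipy, OpenCV 4.12 (cv2) and the standard library are available. Lean on these libraries where they do the work, as an engineer would, in place of code of your own. Each camera call takes 0.05 s, during which the arm holds its last target. There are 200 camera calls.

## Working session

There is one attempt and no reset: what is moved stays moved. The work goes in short steps, Python scripts to look and compute and a shell command to move; the robot and the scene stay as the last step left them, time stands still between calls to the robot, and variables do not carry over. Pictures are saved under pics/ and viewed, at most 10 in all, crops included, and the job is handed in when it is done.

```bash
mkdir -p pics; python3 - <<'E'
from station import ctrl
import cv2
for n in("scene","top"):
    c=ctrl.camera(n); cv2.imwrite(f"pics/{n}0.png",c["color"][:,:,::-1]); print(n,c["intrinsics"],c["k1"],c["camera_from_world"])
print(ctrl.get_obs())
E
```

```text
scene [[590.5097895    0.         313.97501507]
 [  0.         590.5097895  239.02471428]
 [  0.           0.           1.        ]] -0.10932089112452868 [[-0.82331656 -0.56722123  0.02024657  0.46935025]
 [-0.34035412  0.46484587 -0.81736001  0.27059996]
 [ 0.45421242 -0.67983704 -0.57577138  0.82881734]
 [ 0.          0.          0.          1.        ]]
top [[582.9075464    0.         319.04939613]
 [  0.         582.9075464  240.13333414]
 [  0.           0.           1.        ]] -0.03134133284641149 [[ 0.01972095 -0.99943063  0.0273769  -0.09454313]
 [-0.98555343 -0.02403948 -0.16765007  0.59140041]
 [ 0.16821274 -0.02367518 -0.98546637  1.22495604]
 [ 0.          0.          0.          1.        ]]
{'time_s': 0.1, 'qpos': array([-1.26660998e+00,  3.00396004e-01,  1.52151021e+00, -1.15095118e-05,
        1.32071499e+00, -6.65862606e-02]), 'joint_vel': array([ 3.45426509e-04,  2.44184002e-04, -3.09155422e-03,  1.94954312e-03,
        1.14737420e-03,  1.50144273e-05]), 'tau': array([ 5.93838849e-04, -5.32650197e+01, -3.53283226e+01,  7.10016349e-02,
        2.35162867e-02, -4.56341559e-05]), 'ee_pos': array([ 0.19921513, -0.5123996 ,  0.20495751]), 'eef_rot': array([-3.14056564e+00, -5.73129315e-05,  3.70775430e-01]), 'force': array([ 0.03497258, -0.85358736,  0.03634192]), 'moment': array([ 0.05613479, -0.01068768,  0.00919957]), 'grip_force': 0.0, 'grip_width': 0.0937406687097346}
```

View pics/top0.png

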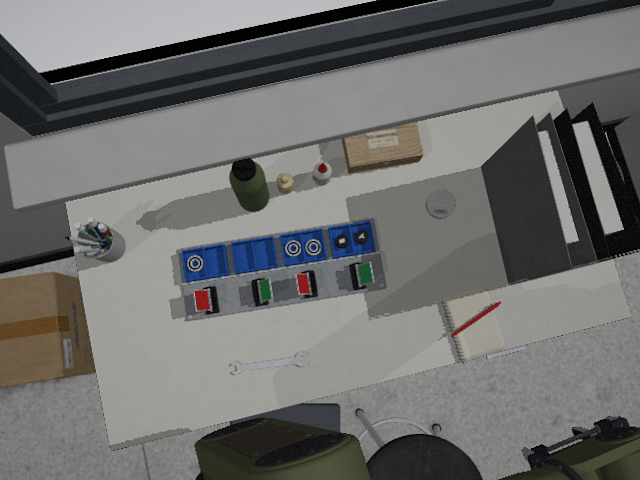

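View pics/scene0.png

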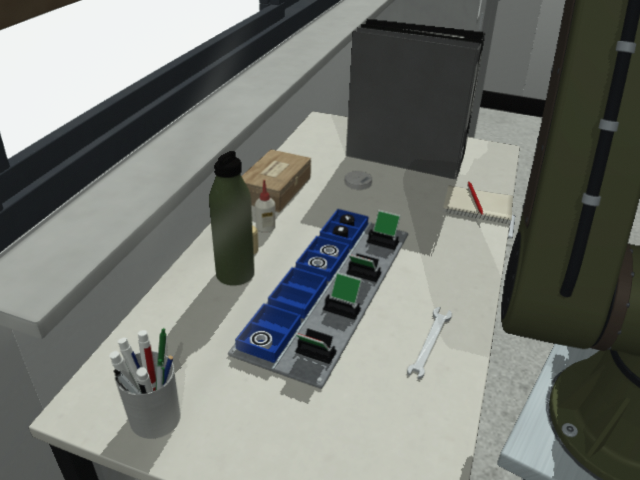

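The top view shows, from left to right:

| Place | Bin contents | Bin pixel | Tag now | Action |
|---|---|---|---|---|
| 1 | one bearing | (195,263) | red | none |
| 2 | empty | (253,256) | green (262,292) | flip to red |
| 3 | two bearings | (303,247) | red (306,284) | flip to green |
| 4 | two pucks | (352,240) | green (363,275) | none |

The two tags to flip lean towards each other.

```bash
python3 - <<'E'
import cv2
a=cv2.imread("pics/top0.png")[210:330,168:392]
cv2.imwrite("pics/crop.png",cv2.resize(a,None,fx=3.5,fy=3.5,interpolation=cv2.INTER_CUBIC))
E
```

```text
(no output)
```

View pics/crop.png

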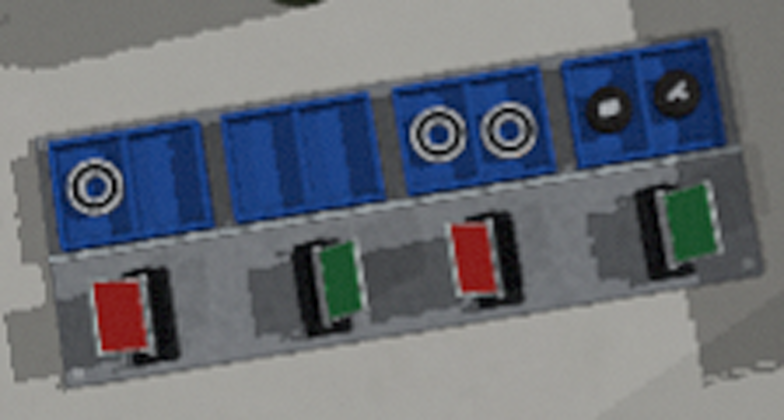

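The crop shows the board corners at about (65,387), (763,275), (717,28) and (38,140). The facing free edges run (353,240)-(363,313) for tag 2 and (447,226)-(458,298) for tag 3.

```bash
cat > h.py <<'E'
from station import ctrl
import numpy as np, cv2
def world(c,uv,z):
    K=c["intrinsics"];T=c["camera_from_world"];R=T[:3,:3];o=-R.T@T[:3,3]
    d=cv2.undistortPoints(np.float64(uv).reshape(-1,1,2),K,np.array([c["k1"],0,0,0,0.]))[:,0]
    r=np.c_[d,np.ones(len(d))]@R
    return o+r*((z-o[2])/r[:,2])[:,None]
E
python3 - <<'E'
from h import *
c=ctrl.camera("top"); f=lambda p:np.float64(p)/3.5+[168,210]-.36
b=world(c,f([(65,387),(763,275),(717,28),(38,140)]),.008)
t=world(c,f([(353,240),(363,313),(447,226),(458,298)]),.064)
print(b.round(4),t.round(4))
ex=(b[3]+b[2]-b[0]-b[1]);ey=b[0]+b[3]-b[1]-b[2]
print(np.linalg.norm(ex)/2,np.linalg.norm(ey)/2)
yaw=np.arctan2(-ey[0],ey[1]);print("yaw",yaw,np.arctan2(ex[1],ex[0]))
R=np.array([[np.cos(yaw),-np.sin(yaw)],[np.sin(yaw),np.cos(yaw)]]);o=b.mean(0)[:2]
print("o",o)
for y in(.165,.055,0,-.055,-.165):print(y,o+R@[-.045,y])
print("edges in board",(t[:,:2]-o)@R, "yhat",R[:,1])
E
```

```text
[[ 0.4146  0.2068  0.008 ]
 [ 0.4951 -0.234   0.008 ]
 [ 0.6559 -0.2037  0.008 ]
 [ 0.5713  0.233   0.008 ]] [[ 0.5059  0.0253  0.064 ]
 [ 0.4616  0.0178  0.064 ]
 [ 0.5158 -0.0318  0.064 ]
 [ 0.4719 -0.0397  0.064 ]]
0.1612734456732382 0.4463825092894208
yaw 0.18587396228590608 0.17601728582364926
o [5.34209954e-01 5.13157250e-04]
0.165 [0.45949216 0.1543548 ]
0.055 [0.47982077 0.04624954]
0 [ 0.48998507 -0.00780309]
-0.055 [ 0.50014938 -0.06185572]
-0.165 [ 0.52047798 -0.16996098]
edges in board [[-0.02321496  0.02962014]
 [-0.06820623  0.03037756]
 [-0.02403915 -0.02839978]
 [-0.06862328 -0.0280081 ]] yhat [-0.18480551  0.98277511]
```

```bash
python3 -m pendant '[[[1,3,0],-0.019],[[1,3,0],-0.019],[[1,3,0],-0.019],[[1,3,0],-0.019],[[1,3,0],-0.019],[[1,3,0],-0.019],[[1,3,0],-0.019],[[1,3,0],-0.019],[[1,3,0],-0.019],[[1,3,0],-0.019],[[2.4,2.6,0],0],[[2.4,2.6,0],0],[[2.4,2.6,0],0],[[2.4,2.6,0],0],[[2.4,2.6,0],0],[[2.4,2.6,0],0],[[2.4,2.6,0],0],[[2.4,2.6,0],0],[[0,0,0],0],[[0,0,0],0]]' 0
```

```text
time_s: 1.82
ee_pos: [0.4915, -0.0036, 0.2047]
eef_rot: [-3.141, 0.001, 0.183]
force: [-1.2, -0.0, -0.7]
grip_width: 0.0007
grip_force: 0.0
```

```bash
python3 -m pendant '[[[-0.1,-0.35,-2],0],[[0,0,-2],0],[[0,0,-2],0],[[0,0,-2],0],[[0,0,-1],0],[[0,0,0],0],[[0,0,0],0]]'; python3 - <<'E'
from h import *
import numpy as np
w=ctrl.camera("wrist")["color"];s=ctrl.camera("scene")["color"][200:340,260:440]
s=cv2.resize(s,(400,311));w=cv2.resize(w,(400,300))
cv2.imwrite("pics/a.png",np.hstack([w,s[:300]])[:,:,::-1])
E
```

```text
time_s: 2.4
ee_pos: [0.4902, -0.0086, 0.116]
eef_rot: [3.142, 0.0, 0.18]
force: [-0.5, -0.5, 0.1]
grip_width: 0.0005
grip_force: 0.0
```

View pics/a.png

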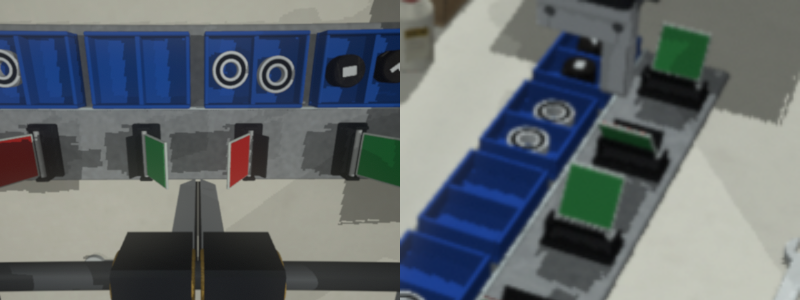

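The closed fingertips (column 197 in the left panel) are centred between the two tag edges (166 and 228), so I lower and push tag 2 left.

```bash
python3 -m pendant '[[[0,0.15,-2],0],[[0,0,-2],0],[[0,0,-1.5],0],[[0,0,-0.9],0],[[0,0,0],0],[[0,0,0],0]]' && python3 -m pendant '[[[-0.07,0.39,0],0],[[-0.07,0.39,0],0],[[-0.07,0.39,0],0],[[-0.07,0.39,0],0],[[-0.07,0.39,0],0],[[-0.07,0.39,0],0],[[-0.07,0.39,0],0],[[-0.07,0.39,0],0],[[-0.07,0.39,0],0],[[-0.07,0.39,0],0],[[-0.07,0.39,0],0],[[-0.07,0.39,0],0],[[0,0,0],0],[[0,0,0],0],[[0,0,0],0],[[0,0,0],0]]'; python3 - <<'E'
from h import *
s=ctrl.camera("scene")["color"][180:380,240:440]
w=ctrl.camera("wrist")["color"]
cv2.imwrite("pics/b.png",np.hstack([cv2.resize(w,(400,300)),cv2.resize(s,(300,300))])[:,:,::-1])
E
```

```text
time_s: 3.0
ee_pos: [0.4907, -0.0067, 0.0522]
eef_rot: [3.141, -0.001, 0.181]
force: [0.4, 0.4, 0.4]
grip_width: 0.0006
grip_force: 0.0
time_s: 4.33
ee_pos: [0.482, 0.0401, 0.0515]
eef_rot: [-3.142, -0.0, 0.181]
force: [-0.3, -0.1, -0.4]
grip_width: 0.0005
grip_force: 0.0
```

View pics/b.png

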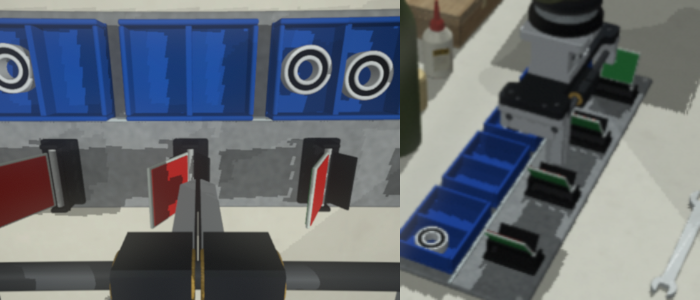

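Tag 2 now shows red (left panel, about (168,190)). Next I push tag 3 to the right.

```bash
python3 -m pendant '[[[0.22,-1.18,0],0],[[0.22,-1.18,0],0],[[0.22,-1.18,0],0],[[0.22,-1.18,0],0],[[0.07,-0.39,0],0],[[0.07,-0.39,0],0],[[0.07,-0.39,0],0],[[0.07,-0.39,0],0],[[0.07,-0.39,0],0],[[0.07,-0.39,0],0],[[0.07,-0.39,0],0],[[0.07,-0.39,0],0],[[0.07,-0.39,0],0],[[0.07,-0.39,0],0],[[0.07,-0.39,0],0],[[0.07,-0.39,0],0],[[0,0,0],0],[[0,0,0],0],[[0,0,0],0],[[0,0,0],0]]' && python3 -m pendant '[[[-0.22,1.18,0],0],[[-0.22,1.18,0],0],[[-0.22,1.18,0],0],[[-0.22,1.18,0],0],[[0,0,2],0],[[0,0,3],0],[[0,0,3],0],[[0,0,3],0],[[0,0,3],0],[[0,0,0],0],[[0,0,0],0]]'; python3 - <<'E'
from h import *
s=ctrl.camera("scene")["color"]
w=ctrl.camera("wrist")["color"]
cv2.imwrite("pics/c.png",np.hstack([cv2.resize(w,(400,300)),cv2.resize(s,(400,300))])[:,:,::-1])
E
```

```text
time_s: 6.1
ee_pos: [0.4991, -0.0537, 0.0514]
eef_rot: [-3.142, 0.0, 0.181]
force: [-0.4, 0.2, 0.2]
grip_width: 0.0003
grip_force: 0.0
time_s: 7.02
ee_pos: [0.4906, -0.0057, 0.1926]
eef_rot: [3.141, -0.003, 0.182]
force: [-0.3, -1.0, -1.0]
grip_width: 0.0006
grip_force: 0.0
```

View pics/c.png

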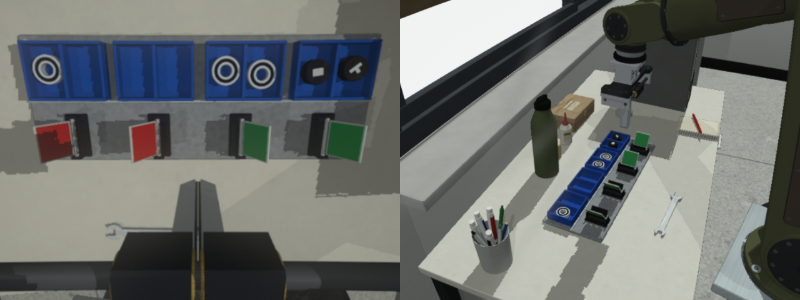

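The tags now read red, red, green, green from left to right, which matches the bins. Nothing else has moved and the gripper is clear.

```bash
python3 -c "
from station import ctrl
print(ctrl.hand_in())"
```

```text
the job is handed in; nothing more can be done
None
```

I flipped the empty bin's tag to red and the two-bearing bin's tag to green; the other two already matched, so all four tags were right in the last picture, and I handed the job in at about 7 s.

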